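# Close the washed laundry canisters

### The job

The three laundry canisters have been washed: stand the dosing cup upright on the floor inside the widest canister, then close every canister with the lid of its own size, fully seated and level on the rim. The cup must be inside before the widest canister is closed. Leave the coaster, the thread reel and the clothes peg lying among them where they are.

Things in the scene. Friction and masses are not known exactly. Their poses are not given: they have to be found in the camera images.
- canister_wide: wide canister: plain white round open pot, outer diameter 124, height 60, wall 4, inner floor 5 above its underside; held to the worktop by suction feet (does not move). Origin: centre of its underside, on the worktop; z up. (Sizes in mm.)
- canister_middle: middle-sized canister: plain white round open pot, outer diameter 90, height 95, wall 4, inner floor 5 above its underside; held to the worktop by suction feet (does not move). Origin: centre of its underside, on the worktop; z up. (Sizes in mm.)
- canister_narrow: narrow canister: plain white round open pot, outer diameter 64, height 115, wall 4, inner floor 5 above its underside; held to the worktop by suction feet (does not move). Origin: centre of its underside, on the worktop; z up. (Sizes in mm.)
- lid_wide: loose lid of the wide canister, sizes in mm: bamboo disc, diameter 128, 8 thick; central steel knob to grip, diameter 22, 26 tall; rubber plug under it, diameter 104, 8 deep, to drop into the mouth (inner diameter 116). Lies knob up. Origin: centre of the plug's underside; disc 8 to 16, knob 16 to 42 above it; z up. Seated: disc on the rim, origin 8 below it. About 140 g.
- lid_middle: loose lid of the middle canister, sizes in mm: bamboo disc, diameter 94, 8 thick; central steel knob to grip, diameter 22, 26 tall; rubber plug under it, diameter 70, 8 deep, to drop into the mouth (inner diameter 82). Lies knob up. Origin: centre of the plug's underside; disc 8 to 16, knob 16 to 42 above it; z up. Seated: disc on the rim, origin 8 below it. About 90 g.
- lid_narrow: loose lid of the narrow canister, sizes in mm: bamboo disc, diameter 68, 8 thick; central steel knob to grip, diameter 22, 26 tall; rubber plug under it, diameter 44, 8 deep, to drop into the mouth (inner diameter 56). Lies knob up. Origin: centre of the plug's underside; disc 8 to 16, knob 16 to 42 above it; z up. Seated: disc on the rim, origin 8 below it. About 60 g.
- dosing_cup: loose dosing cup: small plain grey plastic beaker, open at the top, no handle, straight sides, outer diameter 40, height 42, wall 3, standing upright; about 40 g. Origin: centre of its underside; z up. (Sizes in mm.)
- coaster: bystander: flat round bamboo drink coaster without a knob, diameter 80, 10 thick, loose on the worktop. Not a lid. Origin: centre of its underside. (Sizes in mm.)
- reel: bystander: upright thread reel, diameter 32, height 36, loose. Origin: centre of its underside. (Sizes in mm.)
- peg: bystander: wooden clothes peg lying flat, 70 long (its x axis), 14 wide, 11 high, loose. Origin: centre of its underside. (Sizes in mm.)
Things that resemble listed ones, but are neither listed nor needed, are in the scene too. Leave any green or turquoise look-alike of the lid_narrow alone.

How it is judged:
By the outcome, as a careful person would: the job done as asked, in the order asked, and still so for the second after the job is handed in, with the robot touching nothing.
It also fails if it takes over 99 s, if anything falls off the work surface, if the arm or the gripper's body presses on something with over 40 N, if the wrist force passes 120 N, or if a joint passes its speed limit or range.

### The arm

A 6-joint arm with a two-finger parallel gripper is mounted at the origin on the work surface. World frame = base frame: x ahead of the robot, y to its left, z up, the work surface at z = 0. Lengths are in m, angles in rad, forces in N, time in s.
With the tool pointing down it reaches from about 0.375 to 0.925 m from the base axis. Payload 5.7 kg.
Tool frame: the origin (TCP) lies midway between the tips of the shut fingers; the grasp point (between the pads) lies 19 mm behind it; z points along the fingers, y is the line along which they close (so a half turn about z gives the same grasp; the last joint's range is limited). The gripper opens to 85 mm and grips with 20 to 120 N. Pads are 22 mm wide; open, the fingers measure 114 mm over their backs; the gripper's body (76 mm by 85 mm) begins 54 mm behind the grasp point. The pads swing forward as they close: fully open they stand 13 mm farther back than shut.
Start: joints at [1.058, 0.359, 1.51, -0, 1.272, -0.115], TCP at [0.232, 0.553, 0.231] pointing down, gripper open.
Joint ranges: [-2.97, 2.97], [-1.01, 2.36], [0.21, 2.38], [-0.96, 4.11], [0.2, 2.71], [-2.98, 2.98]. Speed limits (rad/s): [2.39, 2.39, 3.14, 3.14, 3.14, 3.14].

### API

Orientations are given as a unit quaternion [x, y, z, w].
In Python, from cell import robot, viewer, recognise, tip_of gives the robot as it stands.
- The arm moves only by the tool drive_tool, never from a script. Its argument "commands" is a list of rows, each a list of 3 entries, a list of its own where there are three numbers: the shift along the tool's x, y, z in cm, then the turn, a rotation vector about the tool's x, y, z in rad, then the closure, from -1 (fully open) to 1 (shut). A call has 1 to 20 rows; each row is the pose to reach, as a shift and turn from the pose commanded when the call began, along the tool's axes at that moment; what a row does not reach only later rows make up. A row lasts 1/8 s, in which the tool goes at most 62.5 mm and 10.7 degrees, less where a joint would pass 70% of its speed; a pose out of reach is approached as far as the arm can. A call with a gripper value outside its range is refused whole. The fingers move at their own pace and stop on an object; "grip_force" is the grip in N (left out, the last holds). Time passes only in rows, so rows that repeat a pose let the fingers close. It gives the time, the measured TCP pose, the force, the opening and the grip force at its end, in the units of the state.
- robot.sense(): the state, without advancing time (a new reading comes with each control period).
- viewer.camera(name): name is "scene" or "side" or "wrist"; returns a dict with "pixels" (400x640x3 uint8, red, green, blue), "depth" (400x640 float32, m along the optical axis (not along the pixel's ray), 0 where there is no reading), "fx", "fy", "cx", "cy" (pixels), "k1" (the pictures are not rectified: a ray, as slopes to the right and down, at radius r is drawn at 1 + k1 r^2 times it, then the intrinsics apply), "camera_from_world" (4x4, takes a point from world to camera coordinates); the wrist camera has in their place "mount" (4x4, takes a point from camera to tool coordinates, whose origin is the TCP and whose axes are the flange's). Camera axes: x right, y up, looking along -z (the intrinsics and any distortion apply to the point x, -y, -z); pixel columns grow to the right and rows downward; lengths in m; the calibration is good to about 2 mm. A picture is of the moment at which its call begins: read the wrist's pose just before it.
- robot.job_done(): hands the job in; it is judged then, once.
Trained networks look in a picture, given as the dict that the camera call returned (one of the last four; its "shot" number tells which), for a name from the list of things; names that differ only in an ending like _2 or _b are one class to them, and where a whole thing is asked for, a point or a joint stands for the part that bears it (a point fixed in the world has none). Each returns a list of dicts, best first, with "conf" (0 to 1); they miss things now and then, are a little off and sometimes report something else, mostly with a low value. They report only what shows in the picture. A call takes as long as a camera call. They do not tell look-alikes from the thing itself.
- recognise(label, picture): "extent" ([centre column, centre row, width, height] in pixels, round what is visible of it).
- tip_of(label, picture): "point" ([row, column] in pixels: a listed point, or the origin of a listed thing).
The state is a dict: "time_s": time; "joint_pos": joint angles; "qvel": joint speeds; "effort": joint torques, N m; "position": TCP position; "ee_rot": TCP orientation; "contact_force": force on the tool from outside, world axes, zero at the start; "wrist_torque": the same for the moment, N m; "width": finger opening in m; "finger_force": force on a finger pad.
Only numpy, scipy, OpenCV 4.12 (cv2) and the standard library are available. Lean on these libraries where they do the work, as an engineer would, in place of code of your own. Each camera call takes 0.05 s, during which the arm holds its last target. There are 200 camera calls.

## Working session

There is one attempt and no reset: what is moved stays moved. The work goes in short steps, Python scripts to look and compute and a tool call to move; the robot and the scene stay as the last step left them, time stands still between calls to the robot, and variables do not carry over. Pictures are saved under pics/ and viewed, at most 14 in all, crops included, and the job is handed in when it is done.

Besides the shell and the picture viewer there is one more tool, called after "Request:" as name(argument=value, ...) on one line, values as JSON. drive_tool: Moves the arm, as the interface text tells. Its arguments: {"type":"object","properties":{"commands":{"type":"array"},"grip_force":{"type":"number"}},"required":["commands"]}

```bash
ls; mkdir -p pics
cat > h.py <<'E'
import numpy as np, cv2
from cell import robot, viewer, recognise, tip_of
from scipy.spatial.transform import Rotation as R
def save(p,n): cv2.imwrite('pics/'+n+'.png', p['pixels'][:,:,::-1])
def c2w(p,s=None):
    if 'mount' in p:
        T=np.eye(4);T[:3,:3]=R.from_quat(s['ee_rot']).as_matrix();T[:3,3]=s['position'];return T@p['mount']
    return np.linalg.inv(p['camera_from_world'])
def ray(p,u,v):
    x=(np.asarray(u,float)-p['cx'])/p['fx'];y=(np.asarray(v,float)-p['cy'])/p['fy'];a,b=x,y
    for _ in range(20):
        k=1+p['k1']*(a*a+b*b);a,b=x/k,y/k
    return np.stack([a,-b,-np.ones_like(a)],-1)
def cloud(p,s=None):
    v,u=np.mgrid[:400,:640];M=c2w(p,s)
    P=ray(p,u,v)*p['depth'][...,None]@M[:3,:3].T+M[:3,3];P[p['depth']<=0]=np.nan;return P
def onz(p,u,v,z,s=None):
    M=c2w(p,s);d=M[:3,:3]@ray(p,u,v);return M[:3,3]+d*(z-M[2,3])/d[2]
E
cat > a.py <<'E'
from h import *
s=robot.sense();print(s['time_s'],s['position'],s['ee_rot'],s['width'])
names='canister_wide canister_middle canister_narrow lid_wide lid_middle lid_narrow dosing_cup coaster reel peg'.split()
for c in ['scene','side']:
    p=viewer.camera(c);save(p,c+'0');np.savez('%s0.npz'%c,**{k:v for k,v in p.items()})
    P=cloud(p)
    print(c,c2w(p)[:3,3])
    for n in names:
        for r in recognise(n,p)[:4]:
            if r['conf']<.2: continue
            u,v=[int(x) for x in r['extent'][:2]];print(n,np.round(r['conf'],2),np.round(r['extent']),P[min(v,399),min(u,639)].round(3))
E
python3 a.py
```

```text
pics
0.0 [0.23208944 0.55252985 0.23043163] [ 1.97595194e-01  9.80283233e-01 -9.09702259e-04 -3.07922150e-04] 0.08538261333500499
scene [ 1.07318271 -0.06036979  0.71758258]
canister_wide 0.62 [168. 218.  74.  66.] [ 0.448 -0.301  0.006]
canister_middle 0.77 [473. 251.  65.  69.] [0.581 0.304 0.005]
canister_narrow 0.88 [154. 279.  54.  68.] [ 0.658 -0.273  0.102]
lid_wide 0.73 [266. 284.  68.  63.] [ 0.64  -0.1    0.031]
lid_middle 0.93 [368. 271.  54.  44.] [0.62  0.085 0.023]
lid_narrow 0.86 [415. 172.  32.  26.] [0.378 0.233 0.028]
lid_narrow 0.72 [300. 171.  28.  28.] [ 0.354 -0.022  0.028]
lid_narrow 0.63 [360. 211.  31.  21.] [0.474 0.095 0.022]
lid_narrow 0.57 [360. 170.  31.  21.] [0.354 0.112 0.02 ]
dosing_cup 0.79 [449. 202.  28.  27.] [0.456 0.29  0.009]
coaster 0.95 [268. 218.  42.  36.] [ 0.469 -0.096  0.011]
reel 0.8 [411. 235.  15.  22.] [0.558 0.179 0.037]
peg 0.8 [217. 251.  12.  25.] [ 0.541 -0.195  0.009]
peg 0.39 [450. 204.  22.  26.] [0.489 0.274 0.041]
side [ 0.40021138 -0.63609929  0.83269537]
canister_wide 0.98 [336. 348.  81.  86.] [ 0.466 -0.275  0.001]
canister_narrow 0.76 [436. 321.  51.  69.] [ 0.646 -0.266  0.012]
lid_wide 0.93 [400. 243.  69.  60.] [ 0.627 -0.106  0.024]
lid_middle 0.67 [368. 175.  46.  32.] [0.607 0.078 0.023]
lid_narrow 0.87 [240. 184.  33.  25.] [0.339 0.106 0.026]
lid_narrow 0.73 [303. 182.  34.  23.] [0.469 0.09  0.023]
lid_narrow 0.66 [252. 237.  34.  35.] [ 0.35  -0.032  0.021]
lid_narrow 0.66 [246. 145.  31.  23.] [0.364 0.224 0.021]
dosing_cup 0.69 [292. 123.  20.  27.] [0.474 0.261 0.034]
dosing_cup 0.3 [302. 182.  36.  23.] [0.467 0.088 0.026]
coaster 0.96 [317. 260.  47.  43.] [ 0.465 -0.102  0.009]
reel 0.53 [328. 149.  17.  18.] [0.539 0.174 0.025]
peg 0.58 [367. 297.  44.  13.] [ 0.539 -0.198  0.011]
```

Run:
```python
import cv2
a=cv2.imread('pics/scene0.png')[140:330,110:520];cv2.imwrite('pics/s0c.png',cv2.resize(a,(800,371),interpolation=2))
b=cv2.imread('pics/side0.png')[80:400,190:490];cv2.imwrite('pics/d0c.png',cv2.resize(b,(562,600),interpolation=2))
```

```text
(no output)
```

View pics/s0c.png

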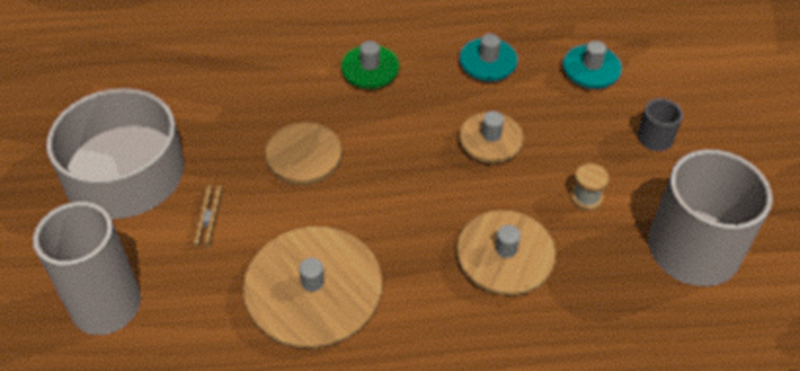

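View pics/d0c.png

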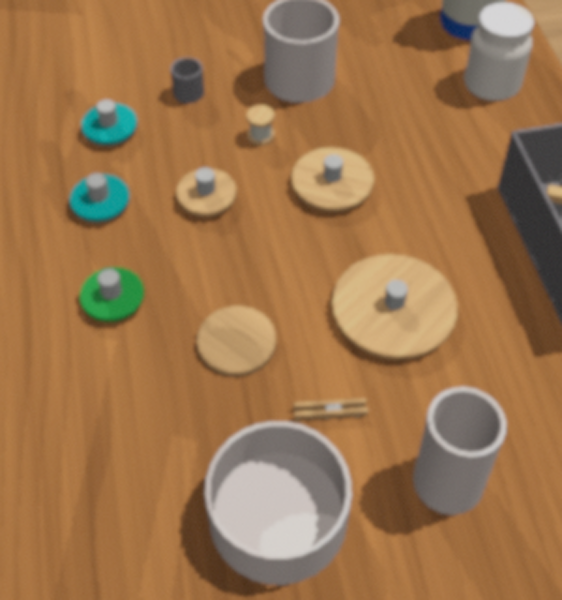

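The picture shows four narrow-lid candidates in scene: green (300,171), turquoise (360,170) and (415,172), bamboo (360,211). The bamboo one fits, since the lids are bamboo discs, and the enlarged crop (492,137) confirms it. The cup is at scene (449,202) and the three pots are at (168,218), (473,251) and (154,279). Next I fit circles to the depth from both views.

```bash
cat > fit.py <<'E'
from h import *
from scipy.optimize import least_squares
# name, approx xy, top height, outer radius, inner radius
T=dict(wide=((.455,-.285),.060,.062,.058),middle=((.60,.30),.095,.045,.041),narrow=((.66,-.27),.115,.032,.028),
 knobW=((.63,-.103),.042,.011,0),knobM=((.612,.082),.042,.011,0),knobN=((.472,.092),.042,.011,0),
 discW=((.63,-.103),.016,.064,0.012),discM=((.612,.082),.016,.047,0.012),discN=((.472,.092),.016,.034,0.012),cup=((.475,.27),.042,.02,.017),coaster=((.467,-.1),.01,.04,0),reel=((.55,.177),.036,.016,0))
for c in ['scene','side']:
    p=dict(np.load(c+'0.npz'));P=cloud(p).reshape(-1,3)
    for n,(xy,h,ro,ri) in T.items():
        m=(np.abs(P[:,2]-h)<.007)&(np.hypot(P[:,0]-xy[0],P[:,1]-xy[1])<ro+.035)
        Q=P[m]
        if len(Q)<8: print(c,n,'few',len(Q));continue
        f=lambda q:(lambda d:np.maximum(d-ro,0)+np.maximum(ri-d,0))(np.hypot(Q[:,0]-q[0],Q[:,1]-q[1]))
        best=None
        for dx in (-.015,0,.015):
            for dy in (-.015,0,.015):
                r=least_squares(f,np.array(xy)+[dx,dy],loss='soft_l1',f_scale=.001)
                if best is None or r.cost<best.cost:best=r
        k=f(best.x)<.002
        print(c,n,best.x.round(4),'z %.4f sd %.4f n %d in %d mid'%(np.median(Q[k][:,2]),Q[k][:,2].std(),len(Q),k.sum()),((Q[k].max(0)+Q[k].min(0))/2)[:2].round(4),np.ptp(Q[k],0)[:2].round(4))
E
python3 fit.py
```

```text
scene wide [ 0.4697 -0.2861] z 0.0592 sd 0.0026 n 640 in 636 mid [ 0.4691 -0.2861] [0.1262 0.1253]
scene middle [0.6145 0.2785] z 0.0943 sd 0.0025 n 543 in 542 mid [0.6141 0.279 ] [0.0899 0.0915]
scene narrow [ 0.6291 -0.2853] z 0.1143 sd 0.0026 n 446 in 446 mid [ 0.6288 -0.2853] [0.0641 0.0644]
scene knobW [ 0.6318 -0.0925] z 0.0423 sd 0.0023 n 122 in 122 mid [ 0.6317 -0.0928] [0.0218 0.0198]
scene knobM [0.6107 0.0897] z 0.0422 sd 0.0020 n 111 in 111 mid [0.6106 0.0892] [0.0221 0.0205]
scene knobN [0.4659 0.0988] z 0.0423 sd 0.0021 n 87 in 87 mid [0.466  0.0987] [0.0219 0.0205]
scene discW [ 0.6308 -0.093 ] z 0.0167 sd 0.0014 n 3271 in 3269 mid [ 0.6319 -0.0938] [0.1275 0.1245]
scene discM [0.6102 0.0901] z 0.0167 sd 0.0015 n 1569 in 1566 mid [0.6106 0.0897] [0.0953 0.0926]
scene discN [0.4644 0.0992] z 0.0168 sd 0.0019 n 551 in 547 mid [0.4652 0.0988] [0.0682 0.0666]
scene cup [0.4714 0.2806] z 0.0411 sd 0.0027 n 151 in 146 mid [0.4714 0.2808] [0.0401 0.0395]
scene coaster [ 0.4667 -0.1009] z 0.0108 sd 0.0019 n 1036 in 945 mid [ 0.4657 -0.101 ] [0.0806 0.0804]
scene reel [0.5454 0
[... 536 characters left out ...]
 0.0883] [0.0202 0.0218]
side knobN [0.4652 0.0972] z 0.0413 sd 0.0023 n 81 in 81 mid [0.4644 0.0969] [0.02   0.0243]
side discW [ 0.6305 -0.0945] z 0.0155 sd 0.0016 n 2746 in 2739 mid [ 0.63   -0.0948] [0.126  0.1292]
side discM [0.6099 0.0898] z 0.0154 sd 0.0018 n 1035 in 1022 mid [0.6094 0.0888] [0.0918 0.0945]
side discN [0.4648 0.0995] z 0.0155 sd 0.0020 n 514 in 510 mid [0.4646 0.098 ] [0.0667 0.068 ]
side cup [0.4701 0.2788] z 0.0397 sd 0.0024 n 104 in 104 mid [0.4705 0.2795] [0.0385 0.0417]
side coaster [ 0.4629 -0.1014] z 0.0097 sd 0.0017 n 1267 in 1230 mid [ 0.4628 -0.1012] [0.0808 0.0811]
side reel [0.5445 0.1846] z 0.0351 sd 0.0016 n 134 in 134 mid [0.5449 0.1854] [0.0303 0.0338]
```

All fits agree with the listed heights, sizes and reach, and the two cameras differ by only 1–2.5 mm, so I use the mean. First move: above the cup, tool turned to line up with the world axes.

Request:
drive_tool(commands=[[[-32.6,-15.9,11.0],[0,0,-0.398],-1],[[-32.6,-15.9,11.0],[0,0,-0.398],-1],[[-32.6,-15.9,11.0],[0,0,-0.398],-1],[[-32.6,-15.9,11.0],[0,0,-0.398],-1],[[-32.6,-15.9,11.0],[0,0,-0.398],-1],[[-32.6,-15.9,11.0],[0,0,-0.398],-1],[[-32.6,-15.9,11.0],[0,0,-0.398],-1],[[-32.6,-15.9,11.0],[0,0,-0.398],-1],[[-32.6,-15.9,11.0],[0,0,-0.398],-1],[[-32.6,-15.9,11.0],[0,0,-0.398],-1],[[-32.6,-15.9,11.0],[0,0,-0.398],-1],[[-32.6,-15.9,11.0],[0,0,-0.398],-1]], grip_force=30)

```text
time_s: 2.6
position: [0.4711, 0.2807, 0.1215]
ee_rot: [-0.001, 1.0, 0.0, 0.0]
contact_force: [0.4, 1.3, 0.6]
width: 0.0855
finger_force: 0.0
```

```bash
cat > w.py <<'E'
from h import *
import sys
s=robot.sense();p=viewer.camera('wrist');save(p,sys.argv[1]);P=cloud(p,s).reshape(-1,3)
print(s['time_s'],s['position'].round(4) if hasattr(s['position'],'round') else s['position'],R.from_quat(s['ee_rot']).as_matrix().round(3).tolist())
h,r=float(sys.argv[2]),float(sys.argv[3]);x,y=float(sys.argv[4]),float(sys.argv[5])
Q=P[(abs(P[:,2]-h)<.007)&(np.hypot(P[:,0]-x,P[:,1]-y)<r+.015)]
print(len(Q));print((Q.max(0)+Q.min(0))/2,np.ptp(Q,0),np.median(Q[:,2]))
E
python3 w.py w1 .042 .02 .4708 .2797
```

```text
2.6 [0.4711 0.2807 0.1215] [[-1.0, -0.001, 0.0], [-0.001, 1.0, 0.0], [-0.0, 0.0, -1.0]]
618
[0.46942058 0.28073795 0.03870897] [0.03973189 0.03965038 0.0074151 ] 0.04017943629664872
```

Request:
drive_tool(commands=[[[0,0,5],[0,0,0],-1],[[0,0,8],[0,0,0],-1],[[0,0,10],[0,0,0],-1],[[0,0,10.9],[0,0,0],-1],[[0,0,10.9],[0,0,0],-1],[[0,0,10.9],[0,0,0],1],[[0,0,10.9],[0,0,0],1],[[0,0,10.9],[0,0,0],1],[[0,0,10.9],[0,0,0],1],[[0,0,10.9],[0,0,0],1],[[0,0,10.9],[0,0,0],1],[[0,0,10.9],[0,0,0],1],[[0,0,10.9],[0,0,0],1],[[0,0,7],[0,0,0],1],[[0,0,2],[0,0,0],1],[[0,0,-3],[0,0,0],1],[[0,0,-3],[0,0,0],1]], grip_force=25)

```text
time_s: 4.78
position: [0.4744, 0.2816, 0.1556]
ee_rot: [-0.0, 1.0, 0.002, 0.004]
contact_force: [-0.5, 0.2, -0.2]
width: 0.0396
finger_force: 25.6
```

Request:
drive_tool(commands=[[[0,-4,0],[0,0,0],1],[[0,-9,0],[0,0,0],1],[[0,-14,0],[0,0,0],1],[[0,-19,0],[0,0,0],1],[[0,-24,0],[0,0,0],1],[[0,-29,0],[0,0,0],1],[[0,-34,0],[0,0,0],1],[[0,-39,0],[0,0,0],1],[[0,-44,0],[0,0,0],1],[[0,-49,0],[0,0,0],1],[[0,-53,0],[0,0,0],1],[[0,-56,0],[0,0,0],1],[[0,-56.8,0],[0,0,0],1],[[0,-56.8,0],[0,0,0],1],[[0,-56.8,0],[0,0,0],1],[[0,-56.8,0],[0,0,0],1]])

```text
time_s: 6.78
position: [0.4714, -0.2865, 0.1513]
ee_rot: [-0.001, 1.0, 0.0, -0.0]
contact_force: [0.4, -0.5, -0.9]
width: 0.0395
finger_force: 25.6
```

Request:
drive_tool(commands=[[[0.15,0,4],[0,0,0],1],[[0.15,0,7.5],[0,0,0],1],[[0.15,0,10],[0,0,0],1],[[0.15,0,12],[0,0,0],1],[[0.15,0,12.7],[0,0,0],1],[[0.15,0,13.2],[0,0,0],1],[[0.15,0,13.2],[0,0,0],1],[[0.15,0,13.2],[0,0,0],1]])

```text
time_s: 7.78
position: [0.4704, -0.2881, 0.02]
ee_rot: [-0.0, 1.0, -0.0, 0.0]
contact_force: [-0.0, 0.7, -1.2]
width: 0.0397
finger_force: 25.6
```

Request:
drive_tool(commands=[[[0,0,0.1],[0,0,0],1],[[0,0,0.2],[0,0,0],1],[[0,0,0.2],[0,0,0],1],[[0,0,0.2],[0,0,0],-0.4],[[0,0,0.2],[0,0,0],-0.4],[[0,0,0.2],[0,0,0],-0.4],[[0,0,0.2],[0,0,0],-0.4],[[0,0,0.2],[0,0,0],-0.4],[[0,0,-2],[0,0,0],-0.4],[[0,0,-5],[0,0,0],-0.4],[[0,0,-10],[0,0,0],-0.4],[[0,0,-13],[0,0,0],-0.4],[[0,0,-13],[0,0,0],-0.4],[[0,0,-13],[0,0,0],-0.4]])

```text
time_s: 9.52
position: [0.4695, -0.2873, 0.1487]
ee_rot: [-0.0, 1.0, 0.0, -0.0]
contact_force: [0.5, 0.1, -0.0]
width: 0.0597
finger_force: 0.0
```

```bash
python3 w.py w2 .046 .02 .469 -.2875
python3 - <<'E'
from h import *
p=viewer.camera('side');cv2.imwrite('pics/d1c.png',cv2.resize(p['pixels'][270:400,260:470,::-1],(630,390)))
E
```

```text
9.525 [ 0.4695 -0.2873  0.1487] [[-1.0, -0.0, -0.001], [-0.0, 1.0, 0.001], [0.001, 0.001, -1.0]]
538
[ 0.4675008  -0.28764604  0.04348214] [0.03899483 0.03857239 0.0089304 ] 0.04510787939809931
```

View pics/w2.png

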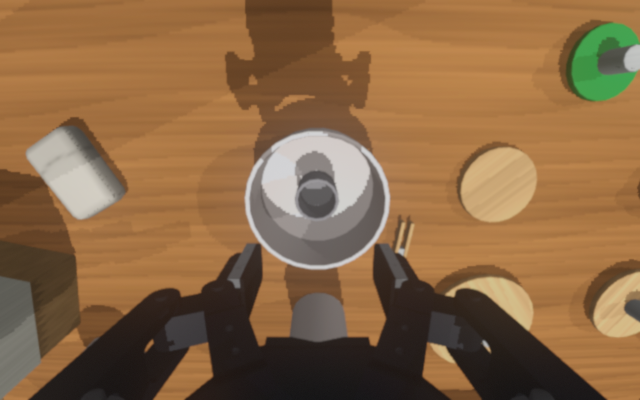

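The cup stands upright in the middle of the wide pot (317,198). Next is the wide lid.

Request:
drive_tool(commands=[[[-4,4.8,0],[0,0,0],-0.4],[[-8,9.6,0],[0,0,0],-0.4],[[-12,14.4,0],[0,0,0],-0.4],[[-15,18,0],[0,0,0],-0.4],[[-16.15,19.3,0],[0,0,0],-0.4],[[-16.15,19.3,3],[0,0,0],-0.4],[[-16.15,19.3,5],[0,0,0],-0.4],[[-16.15,19.3,5],[0,0,0],-0.4],[[-16.15,19.3,5],[0,0,0],-0.4]])

```text
time_s: 10.75
position: [0.6313, -0.0953, 0.0994]
ee_rot: [0.0, 1.0, -0.0, -0.0]
contact_force: [0.3, -0.7, 0.4]
width: 0.0596
finger_force: 0.0
```

```bash
python3 w.py w3 .042 .011 .631 -.0942
```

```text
10.75 [ 0.6313 -0.0953  0.0994] [[-1.0, 0.0, -0.0], [0.0, 1.0, -0.0], [0.0, -0.0, -1.0]]
635
[ 0.62986435 -0.0937866   0.03861769] [0.02088622 0.02102292 0.00711842] 0.040299925418397914
```

Request:
drive_tool(commands=[[[0,0.1,4],[0,0,0],-0.4],[[0,0.1,6.5],[0,0,0],-0.4],[[0,0.1,7.6],[0,0,0],-0.4],[[0,0.1,7.9],[0,0,0],-0.4],[[0,0.1,7.9],[0,0,0],-0.4],[[0,0.1,7.9],[0,0,0],1],[[0,0.1,7.9],[0,0,0],1],[[0,0.1,7.9],[0,0,0],1],[[0,0.1,7.9],[0,0,0],1],[[0,0.1,7.9],[0,0,0],1],[[0,0.1,7.9],[0,0,0],1],[[0,0.1,7.9],[0,0,0],1]], grip_force=60)

```text
time_s: 12.3
position: [0.632, -0.0939, 0.0213]
ee_rot: [-0.0, 1.0, -0.0, 0.001]
contact_force: [-0.5, 0.0, 5.6]
width: 0.0199
finger_force: 58.4
```

Request:
drive_tool(commands=[[[0,0,-1],[0,0,0],1],[[0,0,-4],[0,0,0],1],[[0,0,-8],[0,0,0],1],[[0,0,-11],[0,0,0],1],[[0,0,-13],[0,0,0],1],[[2.4,-2.9,-13],[0,0,0],1],[[5.6,-6.7,-13],[0,0,0],1],[[8.8,-10.6,-13],[0,0,0],1],[[12,-14.4,-13],[0,0,0],1],[[14.5,-17.4,-13],[0,0,0],1],[[16.1,-19.35,-13],[0,0,0],1],[[16.1,-19.35,-13],[0,0,0],1],[[16.1,-19.35,-13],[0,0,0],1],[[16.1,-19.35,-13],[0,0,0],1]])

```text
time_s: 14.05
position: [0.4711, -0.2865, 0.1504]
ee_rot: [-0.001, 1.0, 0.0, 0.0]
contact_force: [-0.1, -0.1, -1.9]
width: 0.0196
finger_force: 58.8
```

```bash
cat > lv.py <<'E'
from h import *
import sys
x,y,z,r=map(float,sys.argv[1:5]);s=robot.sense();print(s['time_s'],s['position'])
for c in ['scene','side']:
    p=viewer.camera(c);P=cloud(p).reshape(-1,3)
    d=np.hypot(P[:,0]-x,P[:,1]-y);Q=P[(abs(P[:,2]-z)<.006)&(d<r+.02)]
    if len(Q)<20: print(c,'few',len(Q));continue
    A=np.c_[Q[:,:2]-[x,y],np.ones(len(Q))];q=np.linalg.lstsq(A,Q[:,2],rcond=None)[0]
    print(c,len(Q),'mid',((Q.max(0)+Q.min(0))/2).round(4),'ext',np.ptp(Q,0).round(4),'slope',q[:2].round(3),'z',q[2].round(4))
    if len(sys.argv)>5:
        save(p,sys.argv[5]+c)
E
python3 lv.py .469 -.2875 .146 .064
```

```text
14.05 [ 0.47107813 -0.28649904  0.15041839]
scene 2300 mid [ 0.4732 -0.2853  0.146 ] ext [0.1232 0.1279 0.0119] slope [-0.01  -0.001] z 0.146
side 4258 mid [ 0.4696 -0.2893  0.1459] ext [0.1265 0.1251 0.0115] slope [-0.001  0.012] z 0.1447
```

Request:
drive_tool(commands=[[[0.1,0,3],[0,0,0],1],[[0.1,0,5.5],[0,0,0],1],[[0.1,0,6.6],[0,0,0],1],[[0.1,0,7.1],[0,0,0],1],[[0.1,0,7.5],[0,0,0],1],[[0.1,0,7.7],[0,0,0],1],[[0.1,0,7.7],[0,0,0],1]])

```text
time_s: 15.02
position: [0.4697, -0.2875, 0.0737]
ee_rot: [-0.0, 1.0, -0.0, 0.0]
contact_force: [-0.7, 0.0, -1.3]
width: 0.0197
finger_force: 58.8
```

Request:
drive_tool(commands=[[[0,0,0.1],[0,0,0],1],[[0,0,0.15],[0,0,0],1],[[0,0,0.15],[0,0,0],1],[[0,0,0.15],[0,0,0],-0.3],[[0,0,0.15],[0,0,0],-0.3],[[0,0,0.15],[0,0,0],-0.3],[[0,0,0.15],[0,0,0],-0.3],[[0,0,-3],[0,0,0],-0.3],[[0,0,-7],[0,0,0],-0.3],[[0,0,-9],[0,0,0],-0.3],[[-6,6,-9],[0,0,0],-0.3],[[-12,12,-9],[0,0,0],-0.3],[[-16,16,-9],[0,0,0],-0.3],[[-16,16,-9],[0,0,0],-0.3]])

```text
time_s: 16.77
position: [0.6313, -0.1249, 0.1632]
ee_rot: [-0.001, 1.0, 0.0, 0.0]
contact_force: [-0.3, -1.2, 0.9]
width: 0.0554
finger_force: 0.0
```

```bash
python3 lv.py .469 -.2875 .068 .064
```

```text
16.775 [ 0.63129117 -0.12489819  0.16319586]
scene 2291 mid [ 0.4695 -0.2897  0.068 ] ext [0.1295 0.1217 0.0119] slope [-0.008 -0.002] z 0.0687
side 4675 mid [ 0.468  -0.2887  0.068 ] ext [0.127  0.1287 0.0119] slope [-0.     0.009] z 0.0674
```

The wide lid is seated and level: top at 68 mm, centred. Next is the narrow bamboo lid.

Request:
drive_tool(commands=[[[4,5.5,0],[0,0,0],-0.3],[[8,11,0],[0,0,0],-0.3],[[12,16.5,0],[0,0,0],-0.3],[[15,21,0],[0,0,0],-0.3],[[16.4,22.6,1],[0,0,0],-0.3],[[16.4,22.6,4],[0,0,0],-0.3],[[16.4,22.6,6.3],[0,0,0],-0.3],[[16.4,22.6,6.3],[0,0,0],-0.3],[[16.4,22.6,6.3],[0,0,0],-0.3]])

```text
time_s: 18.0
position: [0.4657, 0.0983, 0.1009]
ee_rot: [0.0, 1.0, -0.0, 0.0]
contact_force: [0.2, -0.1, -0.3]
width: 0.0557
finger_force: 0.0
```

```bash
python3 w.py w4 .042 .011 .4655 .0983
```

```text
18.0 [0.4657 0.0983 0.1009] [[-1.0, 0.0, 0.0], [0.0, 1.0, -0.0], [-0.0, -0.0, -1.0]]
632
[0.464043   0.09991609 0.03869007] [0.02151764 0.02123132 0.00735723] 0.04036121650608114
```

Request:
drive_tool(commands=[[[0.05,0.1,4],[0,0,0],-0.3],[[0.05,0.1,6.5],[0,0,0],-0.3],[[0.05,0.1,7.7],[0,0,0],-0.3],[[0.05,0.1,8.05],[0,0,0],-0.3],[[0.05,0.1,8.05],[0,0,0],-0.3],[[0.05,0.1,8.05],[0,0,0],1],[[0.05,0.1,8.05],[0,0,0],1],[[0.05,0.1,8.05],[0,0,0],1],[[0.05,0.1,8.05],[0,0,0],1],[[0.05,0.1,8.05],[0,0,0],1],[[0.05,0.1,8.05],[0,0,0],1],[[0.05,0.1,7],[0,0,0],1],[[0.05,0.1,4],[0,0,0],1],[[0.05,0.1,0],[0,0,0],1],[[0.05,0.1,-5],[0,0,0],1],[[0.05,0.1,-9],[0,0,0],1],[[0.05,0.1,-9],[0,0,0],1]], grip_force=50)

```text
time_s: 20.18
position: [0.4673, 0.1, 0.194]
ee_rot: [-0.0, 1.0, 0.0, 0.004]
contact_force: [0.7, 0.2, -1.7]
width: 0.0203
finger_force: 48.9
```

Request:
drive_tool(commands=[[[-1.5,-3.5,0],[0,0,0],1],[[-3.5,-8,0],[0,0,0],1],[[-5.5,-13,0],[0,0,0],1],[[-7.5,-18,0],[0,0,0],1],[[-9.7,-23,0],[0,0,0],1],[[-11.8,-28,0],[0,0,0],1],[[-14,-33,0],[0,0,0],1],[[-15.7,-37,0],[0,0,0],1],[[-16.35,-38.6,0],[0,0,0],1],[[-16.35,-38.6,1],[0,0,0],1],[[-16.35,-38.6,2.5],[0,0,0],1],[[-16.35,-38.6,2.5],[0,0,0],1],[[-16.35,-38.6,2.5],[0,0,0],1]])

```text
time_s: 21.8
position: [0.6282, -0.2851, 0.1652]
ee_rot: [-0.001, 1.0, 0.0, -0.0]
contact_force: [0.9, -0.6, -0.5]
width: 0.0201
finger_force: 49.1
```

```bash
python3 lv.py .6287 -.2866 .161 .034
```

```text
21.8 [ 0.62823788 -0.28505599  0.16522895]
scene 784 mid [ 0.6303 -0.2834  0.161 ] ext [0.064  0.0664 0.0119] slope [-0.04  -0.017] z 0.1614
side 853 mid [ 0.6263 -0.2878  0.161 ] ext [0.0628 0.0673 0.0119] slope [0.002 0.033] z 0.1605
```

Request:
drive_tool(commands=[[[0,-0.1,1.5],[0,0,0],1],[[0,-0.1,2.5],[0,0,0],1],[[0,-0.1,3.1],[0,0,0],1],[[0,-0.1,3.5],[0,0,0],1],[[0,-0.1,3.7],[0,0,0],1],[[0,-0.1,3.7],[0,0,0],1]])

```text
time_s: 22.65
position: [0.6286, -0.2873, 0.1284]
ee_rot: [-0.0, 1.0, -0.0, 0.0]
contact_force: [0.0, -0.4, -0.5]
width: 0.0201
finger_force: 49.1
```

Request:
drive_tool(commands=[[[0,0,0.1],[0,0,0],1],[[0,0,0.15],[0,0,0],1],[[0,0,0.15],[0,0,0],1],[[0,0,0.15],[0,0,0],-0.3],[[0,0,0.15],[0,0,0],-0.3],[[0,0,0.15],[0,0,0],-0.3],[[0,0,0.15],[0,0,0],-0.3],[[0,0,-3],[0,0,0],-0.3],[[0,0,-6],[0,0,0],-0.3],[[0,6,-6],[0,0,0],-0.3],[[0.5,12,-6],[0,0,0],-0.3],[[1,18,-6],[0,0,0],-0.3],[[1.5,24,-6],[0,0,0],-0.3],[[1.85,30,-6],[0,0,0],-0.3],[[1.85,35,-6],[0,0,0],-0.3],[[1.85,37.7,-4],[0,0,0],-0.3],[[1.85,37.7,0],[0,0,0],-0.3],[[1.85,37.7,2.8],[0,0,0],-0.3],[[1.85,37.7,2.8],[0,0,0],-0.3],[[1.85,37.7,2.8],[0,0,0],-0.3]])

```text
time_s: 25.15
position: [0.6107, 0.0897, 0.1012]
ee_rot: [-0.0, 1.0, -0.0, 0.001]
contact_force: [0.8, -0.6, 0.4]
width: 0.0558
finger_force: 0.0
```

```bash
python3 lv.py .6287 -.2866 .123 .034; python3 w.py w5 .042 .011 .610 .089
```

```text
25.15 [0.61072253 0.08970667 0.10124975]
scene 997 mid [ 0.6294 -0.2862  0.1228] ext [0.0673 0.0672 0.0108] slope [-0.022 -0.009] z 0.1234
side 1203 mid [ 0.6288 -0.2892  0.123 ] ext [0.0673 0.0686 0.0119] slope [-0.003  0.019] z 0.1221
25.25 [0.6112 0.0897 0.1019] [[-1.0, 0.0, 0.003], [0.0, 1.0, 0.0], [-0.003, 0.0, -1.0]]
624
[0.60904192 0.0905255  0.03867593] [0.02142786 0.02135851 0.00726326] 0.04030832601715004
```

The narrow lid is seated: top at 123 mm, level. Last is the middle lid.

Request:
drive_tool(commands=[[[0,0,4],[0,0,0],-0.3],[[0,0,6.5],[0,0,0],-0.3],[[0,0,7.7],[0,0,0],-0.3],[[0,0,8.1],[0,0,0],-0.3],[[0,0,8.1],[0,0,0],-0.3],[[0,0,8.1],[0,0,0],1],[[0,0,8.1],[0,0,0],1],[[0,0,8.1],[0,0,0],1],[[0,0,8.1],[0,0,0],1],[[0,0,8.1],[0,0,0],1],[[0,0,8.1],[0,0,0],1],[[0,0,7],[0,0,0],1],[[0,0,4],[0,0,0],1],[[0,0,0],[0,0,0],1],[[0,0,-4],[0,0,0],1],[[0,0,-6],[0,0,0],1],[[0,0,-6],[0,0,0],1]], grip_force=50)

```text
time_s: 27.42
position: [0.6112, 0.0899, 0.1626]
ee_rot: [-0.0, 1.0, 0.0, 0.002]
contact_force: [0.3, 0.5, -0.3]
width: 0.0202
finger_force: 48.9
```

Request:
drive_tool(commands=[[[0,4,0],[0,0,0],1],[[-0.1,9,0],[0,0,0],1],[[-0.2,14,0],[0,0,0],1],[[-0.35,17.5,0],[0,0,0],1],[[-0.35,18.8,0],[0,0,0],1],[[-0.35,18.8,1],[0,0,0],1],[[-0.35,18.8,1.5],[0,0,0],1],[[-0.35,18.8,1.5],[0,0,0],1],[[-0.35,18.8,1.5],[0,0,0],1]])

```text
time_s: 28.55
position: [0.6136, 0.2768, 0.1453]
ee_rot: [0.0, 1.0, -0.0, -0.0]
contact_force: [0.1, 0.2, -0.6]
width: 0.0199
finger_force: 49.0
```

```bash
python3 lv.py .6137 .2774 .141 .047
```

```text
28.55 [0.6135849  0.27680409 0.14532307]
scene 1370 mid [0.6155 0.277  0.1409] ext [0.0926 0.0938 0.0117] slope [-0.021  0.009] z 0.1417
side 762 mid [0.6128 0.2742 0.1409] ext [0.0925 0.0935 0.0117] slope [0.004 0.01 ] z 0.1402
```

Request:
drive_tool(commands=[[[0,0.15,1.5],[0,0,0],1],[[0,0.15,2.5],[0,0,0],1],[[0,0.15,3.1],[0,0,0],1],[[0,0.15,3.5],[0,0,0],1],[[0,0.15,3.7],[0,0,0],1],[[0,0.15,3.7],[0,0,0],1]])

```text
time_s: 29.4
position: [0.6135, 0.2793, 0.1083]
ee_rot: [-0.0, 1.0, -0.0, 0.0]
contact_force: [0.5, -0.2, -1.2]
width: 0.0205
finger_force: 49.0
```

Request:
drive_tool(commands=[[[0,0,0.1],[0,0,0],1],[[0,0,0.15],[0,0,0],1],[[0,0,0.15],[0,0,0],1],[[0,0,0.15],[0,0,0],-0.3],[[0,0,0.15],[0,0,0],-0.3],[[0,0,0.15],[0,0,0],-0.3],[[0,0,0.15],[0,0,0],-0.3],[[0,0,-3],[0,0,0],-0.3],[[0,0,-7],[0,0,0],-0.3],[[0,0,-12],[0,0,0],-0.3],[[0,-6,-16],[0,0,0],-0.3],[[0,-12,-18],[0,0,0],-0.3],[[0,-18,-18],[0,0,0],-0.3],[[0,-18,-18],[0,0,0],-0.3],[[0,-18,-18],[0,0,0],-0.3]])

```text
time_s: 31.28
position: [0.6133, 0.0991, 0.2882]
ee_rot: [0.001, 1.0, 0.0, -0.0]
contact_force: [0.6, 0.3, -0.7]
width: 0.0553
finger_force: 0.0
```

```bash
python3 lv.py .6137 .2774 .103 .047 e1
python3 - <<'E'
import cv2
a=cv2.imread('pics/e1scene.png')[120:330,100:530];b=cv2.imread('pics/e1side.png')[60:400,150:490]
cv2.imwrite('pics/e1sc.png',cv2.resize(a,(800,391)));cv2.imwrite('pics/e1dc.png',cv2.resize(b,(600,600)))
E
```

```text
31.275 [0.61331581 0.09908334 0.28819489]
scene 1662 mid [0.614  0.2797 0.1031] ext [0.0947 0.0943 0.0116] slope [-0.012  0.006] z 0.1036
side 805 mid [0.613  0.2764 0.1028] ext [0.0933 0.0958 0.0117] slope [ 0.003 -0.002] z 0.1019
```

View pics/e1dc.png

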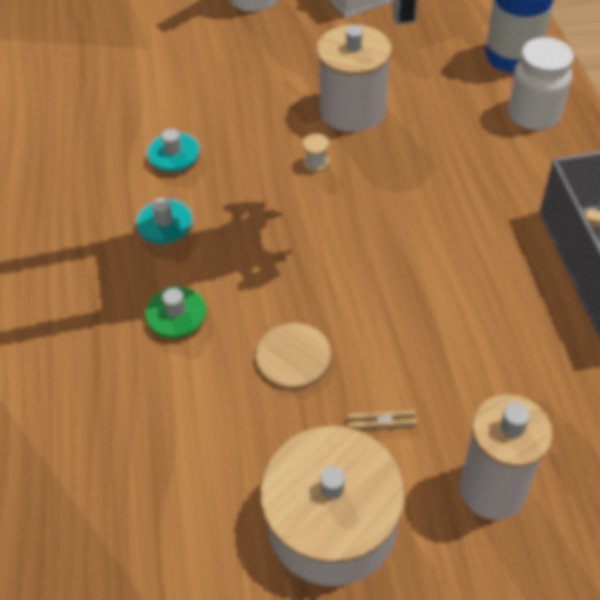

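View pics/e1sc.png

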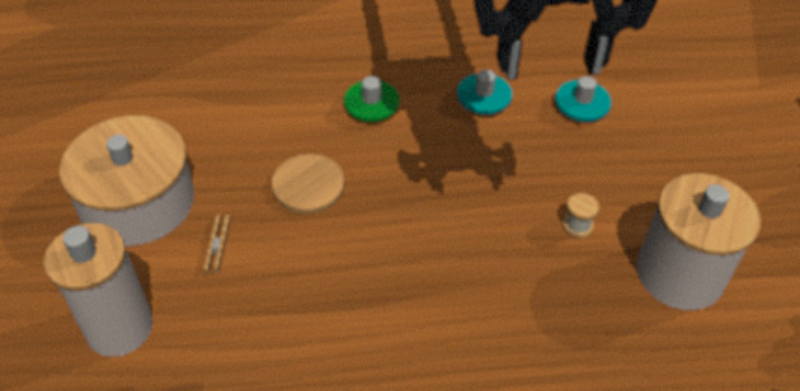

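All three pots carry their level lids: in the side crop, wide (332,490), narrow (512,430) and middle (354,48). The coaster, reel, peg and coloured look-alikes are unmoved.

```bash
python3 -c "
from cell import robot
print(robot.job_done())"
```

```text
the job is handed in; nothing more can be done
None
```

The job is handed in at about 31 s of the 99 s allowed: the dosing cup stands upright inside the wide canister, all three lids measured seated and level, and the coaster, reel, peg and coloured look-alikes were left alone.

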